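# Draw a brush tray tight with a cam lock

### The job

Join the compartment tray to the caddy panel: take the flat-bladed screwdriver from the tool stand, seat its blade fully in the slot of the cam disc and turn the disc clockwise until it has drawn the tray up against the panel and you feel it pull tight, firm but not forced. Then put the screwdriver back upright in the hole it came from; turn the disc only with the screwdriver, press gently, and leave everything else on the bench where it is.

Things in the scene. Friction and masses are not known exactly. Their poses are not given: they have to be found in the camera images.
- caddy: Plywood caddy panel fixed on a brown assembly board (270 x 250 x 12 mm). Panel 26 mm thick, 200 mm wide (y), top 38 mm above the bench, with a round steel flange in it (69 mm across, 0.5 mm proud, hole 46 mm). Origin on the bench under the flange's centre; x points to the panel's straight edge, 36 mm away, and on to the tray; z up. Fixed.
- panel_edge (a point): Middle of the top of the panel's edge that the tray must meet; its x axis points square to the edge, towards the tray.
- cam_slot (a point): Centre of the screwdriver slot, at the top face of the bare metal cam disc, 39 mm above the bench. Disc 42 mm across, centre up to 2 mm off the flange's; it turns about this point's z axis (up). Slot 16 mm long along this point's x axis, 4.2 mm wide, 6.5 mm deep, flat floor. A small dark mark on the rim, on +x, shows the disc's open mouth.
- cam (a joint): Turn of the cam disc, rad: 0 to 0.08 at the start (open), grows clockwise seen from above, stop at 2.2, stays where left. Turns with about 0.06 N m, a little more once it draws the tray. Somewhere in 1.0 to 1.85 rad the tray meets the panel and the torque climbs within 0.2 rad: tight at 0.12 to 0.17 N m (bolt pulled with some 12 N), forced above 0.22 N m.
- tray: Loose plywood tray with three open compartments, 90 (x) x 200 (y) x 60 mm, 0.45 kg, on the assembly board between two low rails. Origin at the middle of the lower edge of its near wall, 12 mm above the bench; x points away from the panel. A headed bolt sticks out of that wall into the panel's edge and the cam. At the start the gap to the panel's edge is 2 to 3 mm.
- tray_left (a point): Point on the tray's near wall, 90 mm to the +y side of its middle; in the panel edge's frame its x is the gap there.
- tray_right (a point): The same on the -y side.
- stand: Fixed wooden tool stand, 70 (x) x 170 (y) x 80 mm high, with two round holes 23 mm wide and 72 mm deep, 45 mm either side of its origin along y. Origin at the centre of its underside.
- screwdriver: Loose screwdriver, 0.13 kg, upright in one hole of the stand, its handle resting on the stand's top. Square wooden handle 26 x 26 mm, 70 to 148 mm from the blade's tip, steel cap to 152 mm; shank 9 mm thick; blade 14 mm wide along its x axis, 2.6 mm thick. Origin at the middle of the blade's tip, z towards the handle, flats square to x and y.
- screwdriver_grip (a point): Point on the screwdriver's axis inside the handle, 118 mm from the blade's tip: a good place to grip, on either pair of flats.
- awl: Loose clay needle with a round turned handle 27 mm wide, standing in the stand's other hole, 144 mm long, its top 146 mm over the bench. Leave it alone.
- tub_big: White glaze tub, 95 mm wide, 90 mm high; bystander.
- tub_small: White glaze tub, 63 mm wide, 62 mm high; bystander.
- cup: White cup, 72 mm wide, 85 mm high; bystander.
- mallet: Rubber mallet, lying, about 45 mm high; bystander.
- dowel: Loose wooden dowel, 10 mm thick, 50 mm long, lying on the panel; bystander.
- spatula: Spatula lying on the bench; bystander.
- pot: Small terracotta pot, 80 mm wide, 50 mm high; bystander.
Not all that is in view belongs to the job. Leave any blue or turquoise look-alike of the screwdriver alone. Leave any turquoise look-alike of the tray alone.

How it is judged:
By the outcome, as a careful person would: the job done as asked, in the order asked, and still so for the second after the job is handed in, with the robot touching nothing.
It also fails if it takes over 69 s, if anything falls off the work surface, if the arm or the gripper's body presses on something with over 40 N, if the wrist force passes 120 N, or if a joint passes its speed limit or range.

### The arm

A 6-joint arm with a two-finger parallel gripper is mounted at the origin on the work surface. World frame = base frame: x ahead of the robot, y to its left, z up, the work surface at z = 0. Lengths are in m, angles in rad, forces in N, time in s.
With the tool pointing down it reaches from about 0.3 to 0.875 m from the base axis. Payload 6.4 kg.
Tool frame: the origin (TCP) lies midway between the tips of the shut fingers; the grasp point (between the pads) lies 19 mm behind it; z points along the fingers, y is the line along which they close (so a half turn about z gives the same grasp; the last joint's range is limited). The gripper opens to 85 mm and grips with 20 to 120 N. Pads are 22 mm wide; open, the fingers measure 114 mm over their backs; the gripper's body (76 mm by 85 mm) begins 54 mm behind the grasp point. The pads swing forward as they close: fully open they stand 13 mm farther back than shut.
Start: joints at [-1.386, 0.181, 1.607, -0, 1.354, -0.206], TCP at [0.219, -0.532, 0.231] pointing down, gripper open.
Joint ranges: [-2.99, 2.99], [-0.89, 2.07], [0.3, 2.58], [-1.14, 4.28], [0, 2.63], [-3.12, 3.12]. Speed limits (rad/s): [2.57, 2.57, 3.01, 3.14, 3.14, 3.14].

### API

Orientations are given as a unit quaternion [w, x, y, z].
In Python, from bench import ctrl gives the robot as it stands. The module is installed in compiled form; this text tells all that it offers.
- The arm moves only by the tool move_arm, never from a script. Its argument "plan" is one flat list of numbers, 6 for each row, row after row: the shift along the world's x, y, z in units of 50 mm (1.0 is 50 mm), then the turn, a rotation vector about the world's x, y, z in rad. A call has 1 to 10 rows; each row is the pose to reach, as a shift and turn from the pose commanded when the call began; what a row does not reach only later rows make up. A row lasts 1/8 s, in which the tool goes at most 62.5 mm and 10.7 degrees, less where a joint would pass 70% of its speed; a pose out of reach is approached as far as the arm can. A call with a gripper value outside its range is refused whole. "grip" is the finger opening in mm, from 0 to 85.4, set as the call begins (left out, the last holds). The fingers move at their own pace and stop on an object; the grip force is fixed at half the most. Time passes only in rows, so rows that repeat a pose let the fingers close. It gives the time, the measured TCP pose, the force, the opening and the grip force at its end, in the units of the state.
- ctrl.get_obs(): the state, without advancing time (a new reading comes with each control period).
- ctrl.camera(name): name is "scene" or "side" or "wrist"; returns a dict with "pixels" (420x560x3 uint8, red, green, blue), "fx", "fy", "cx", "cy" (pixels), "dist_coeffs" ([k1, k2, p1, p2, k3] as OpenCV has them; the pictures are not rectified), "origin" and "attitude" of the camera in the world. Camera axes: x right, y down, z forward; pixel columns grow to the right and rows downward; lengths in m; the calibration is good to about 2 mm. A picture is of the moment at which its call begins. There is no depth.
- ctrl.hand_in(): hands the job in; it is judged then, once.
The state is a dict: "time_s": time; "q": joint angles; "dq": joint speeds; "joint_efforts": joint torques, N m; "eef_pos": TCP position; "eef_rot": TCP orientation; "wrist_force": force on the tool from outside, world axes, zero at the start; "torque": the same for the moment, N m; "opening": opening from 0.0 (shut) to 1.0 (fully open); "grasp_force": force on a finger pad.
Only numpy, scipy, OpenCV 4.12 (cv2) and the standard library are available. Lean on these libraries where they do the work, as an engineer would, in place of code of your own. Each camera call takes 0.05 s, during which the arm holds its last target. There are 200 camera calls.

## Working session

There is one attempt and no reset: what is moved stays moved. The work goes in short steps, Python scripts to look and compute and a tool call to move; the robot and the scene stay as the last step left them, time stands still between calls to the robot, and variables do not carry over. Pictures are saved under pics/ and viewed, at most 10 in all, crops included, and the job is handed in when it is done.

Besides the shell and the picture viewer there is one more tool, called as name(argument=value, ...), one argument or row to a line, values as JSON. move_arm: Moves the arm, as the interface text tells. Its arguments: {"type":"object","properties":{"plan":{"type":"array"},"grip":{"type":"number"}},"required":["plan"]}

```bash
mkdir -p pics; cat > h.py <<'E'
import numpy as np, cv2
from scipy.spatial.transform import Rotation as R
from bench import ctrl
def cam(n, fn=None):
    c=ctrl.camera(n); c['img']=cv2.cvtColor(np.asarray(c['pixels']),cv2.COLOR_RGB2BGR)
    if fn: cv2.imwrite('pics/'+fn,c['img'])
    a=np.array(c['attitude'],float)
    c['R']=a if a.shape==(3,3) else R.from_quat(a,scalar_first=True).as_matrix()
    c['K']=np.array([[c['fx'],0,c['cx']],[0,c['fy'],c['cy']],[0,0,1.]]); c['D']=np.array(c['dist_coeffs'],float); c['o']=np.array(c['origin'],float)
    return c
def ray(c,p):
    u=cv2.undistortPoints(np.array(p,float).reshape(-1,1,2),c['K'],c['D']).reshape(-1,2)
    return np.c_[u,np.ones(len(u))]@c['R'].T
def onz(c,p,z):
    d=ray(c,p); return c['o']+d*((z-c['o'][2])/d[:,2])[:,None]
def tri(c1,p1,c2,p2):
    d1,d2=ray(c1,p1)[0],ray(c2,p2)[0]; s=np.linalg.lstsq(np.c_[d1,-d2],c2['o']-c1['o'],rcond=None)[0]
    a,b=c1['o']+s[0]*d1,c2['o']+s[1]*d2; return (a+b)/2,np.linalg.norm(a-b)
def proj(c,P):
    rv=cv2.Rodrigues(c['R'].T)[0]; return cv2.projectPoints(np.array(P,float).reshape(-1,1,3),rv,-c['R'].T@c['o'],c['K'],c['D'])[0].reshape(-1,2)
E
python3 - <<'E'
from h import *
import pickle
for n in ('scene','side','wrist'):
    c=cam(n,n+'0.png'); pickle.dump(c,open(n+'0.pkl','wb')); print(n,c['o'].round(3),c['R'].round(2).tolist(),c['fx'])
o=ctrl.get_obs(); print(o)
a=cv2.imread('pics/scene0.png'); 
E
```

```text
scene [ 1.172 -0.485  1.078] [[0.55, 0.64, -0.54], [0.84, -0.4, 0.37], [0.02, -0.66, -0.75]] 477.7285347417736
side [-0.05   0.574  1.089] [[-0.74, -0.52, 0.43], [-0.67, 0.58, -0.46], [-0.02, -0.63, -0.78]] 453.1064991032185
wrist [ 0.283 -0.505  0.372] [[0.38, -0.89, -0.25], [-0.92, -0.37, -0.1], [-0.0, 0.27, -0.96]] 373.5555719164309
{'time_s': 0.15, 'q': array([-1.38629815e+00,  1.81372829e-01,  1.60776606e+00, -2.07586246e-05,
        1.35381435e+00, -2.06276988e-01]), 'dq': array([-0.00020513, -0.00274782, -0.00221436, -0.00064785, -0.00120443,
        0.00015768]), 'joint_efforts': array([ 3.10038522e-04, -4.45263648e+01, -3.51692820e+01, -2.90478592e-04,
        5.90708994e-03,  1.29258396e-06]), 'eef_pos': array([ 0.21896355, -0.53121902,  0.23059566]), 'eef_rot': array([-6.80362546e-04,  9.80971833e-01,  1.94148912e-01, -2.72597680e-06]), 'wrist_force': array([-0.38043771,  0.33641419,  0.45553179]), 'torque': array([ 0.05177945,  0.02255385, -0.02240534]), 'grasp_force': 0.0, 'opening': 0.9991672505596696}
```

View pics/scene0.png

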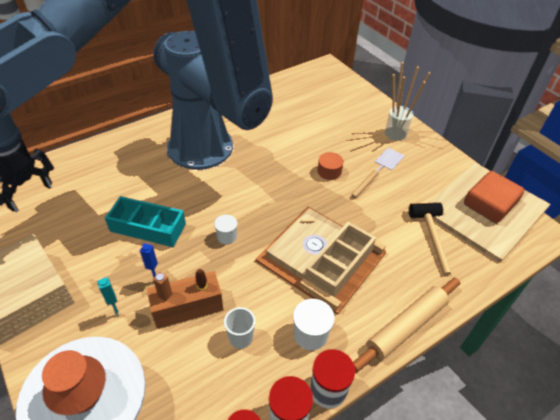

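View pics/side0.png

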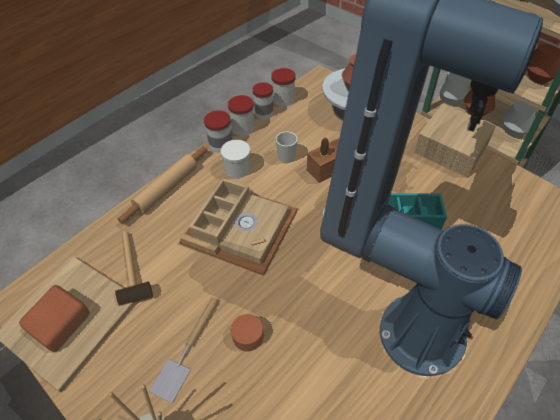

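The scene view has the stand at (185,300). Possible matches for the screwdriver are the wooden square handle in the stand at (163,287), the awl at (201,279), the blue look-alike at (150,257) and the turquoise one at (108,293). By the description I choose (163,287). The caddy flange is at (314,244) in the scene view and (246,222) in the side view. The turquoise tray at (146,220) is a decoy.

```bash
python3 - <<'E'
from h import *
import pickle
s=pickle.load(open('scene0.pkl','rb')); d=pickle.load(open('side0.pkl','rb'))
A=cv2.resize(s['img'][230:330,90:240],None,fx=5,fy=5,interpolation=cv2.INTER_CUBIC)
cv2.imwrite('pics/stand_crop.png',A)
P,e=tri(s,[314,244],d,[246,222]); print('flange',P.round(3),e, onz(s,[[314,244]],.039).round(3),onz(d,[[246,222]],.039).round(3))
print('driver cap',onz(s,[[160,278]],.16).round(3),'awl',onz(s,[[200,270]],.146).round(3))
print('tray far corners', onz(s,[[350,228],[375,241],[306,270],[335,290]],.072).round(3))
E
```

```text
flange [0.567 0.062 0.039] 0.00017587020268360873 [[0.567 0.062 0.039]] [[0.567 0.063 0.039]]
driver cap [[ 0.528 -0.357  0.16 ]] awl [[ 0.548 -0.267  0.146]]
tray far corners [[ 0.595  0.161  0.072]
 [ 0.666  0.189  0.072]
 [ 0.643 -0.022  0.072]
 [ 0.73   0.004  0.072]]
```

View pics/stand_crop.png

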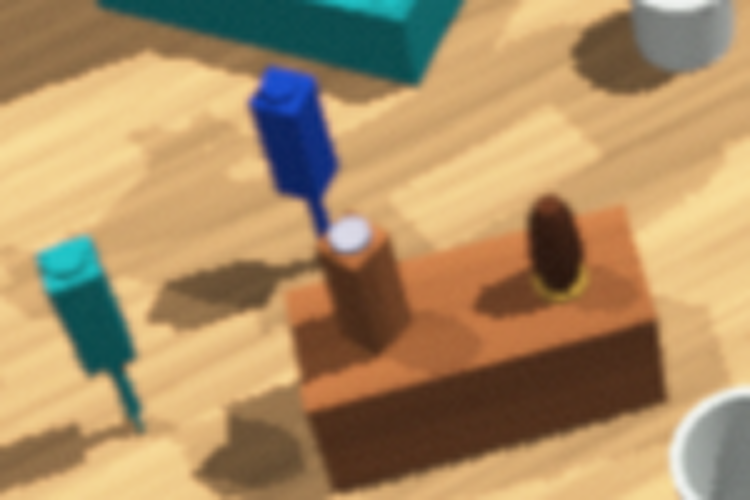

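The crop shows the wooden square handle with a steel cap, upright in the stand's left hole, at crop (350,234), which is scene (160,277). The awl is in the other hole. The blue and turquoise copies stand apart on the bench. I'll move closer for a wrist view.

move_arm(
  plan=[0.6, 0.5, 0.8, 0, 0, 0, 1.4, 1.1, 1.4, 0, 0, 0, 2.2, 1.8, 1.4, 0, 0, 0, 3.0, 2.4, 1.4, 0, 0, 0, 3.7, 3.0, 1.4, 0, 0, 0, 4.4, 3.6, 1.4, 0, 0, 0, 4.4, 3.6, 1.4, 0, 0, 0, 4.4, 3.6, 1.4, 0, 0, 0],
)

```text
time_s: 1.15
eef_pos: [0.4387, -0.3517, 0.301]
eef_rot: [-0.0, 0.981, 0.194, -0.0]
wrist_force: [0.3, -0.4, 0.8]
opening: 1.002
grasp_force: 0.0
```

```bash
python3 - <<'E'
from h import *
import pickle
c=cam('wrist','w1.png'); pickle.dump(c,open('w1.pkl','wb')); print(c['o'],ctrl.get_obs()['eef_pos'],ctrl.get_obs()['q'])
E
```

```text
[ 0.50239412 -0.32571986  0.44240552] [ 0.43841394 -0.35217507  0.30106607] [-8.87512738e-01  1.02356678e-01  1.55436844e+00 -4.76887422e-04
  1.48529282e+00  2.93082274e-01]
```

View pics/w1.png

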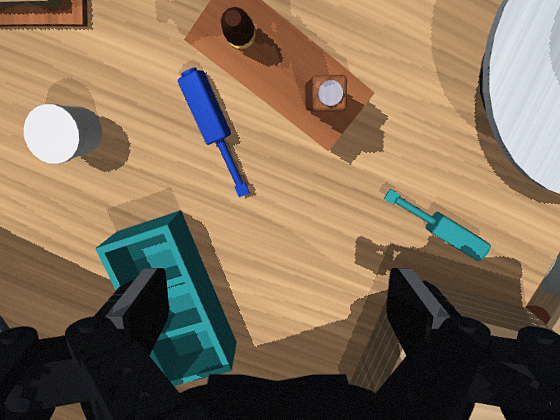

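The wrist view shows the screwdriver's cap at (331,93), the awl at (238,25), and the blue (210,120) and turquoise (455,235) decoys lying on the bench. Next I measure the cap and handle angle.

```bash
python3 - <<'E'
from h import *
import pickle
s=pickle.load(open('scene0.pkl','rb')); w=pickle.load(open('w1.pkl','rb'))
def cap(c,x0,y0,x1,y1):
    h=cv2.cvtColor(c['img'][y0:y1,x0:x1],cv2.COLOR_BGR2HSV); m=((h[...,1]<70)&(h[...,2]>130)).astype(np.uint8)
    n,l,st,ce=cv2.connectedComponentsWithStats(m); i=1+np.argmax(st[1:,4]); return ce[i]+[x0,y0],st[i]
a,sa=cap(s,150,268,172,287); b,sb=cap(w,305,70,355,115); print(a,sa,b,sb)
P,e=tri(s,a,w,b); print('cap',P.round(4),e, onz(w,[b],.162).round(4),onz(s,[a],.162).round(4))
big=cv2.resize(w['img'][60:125,295:365],None,fx=8,fy=8,interpolation=cv2.INTER_CUBIC); cv2.imwrite('pics/cap.png',big)
E
```

```text
[159.29824561 276.33333333] [ 5  5  9  8 57] [330.10453649  92.46351085] [ 13  10  25  26 507]
cap [ 0.5259 -0.3568  0.1638] 0.0002876417606880421 [[ 0.526  -0.3571  0.162 ]] [[ 0.5247 -0.3564  0.162 ]]
```

View pics/cap.png

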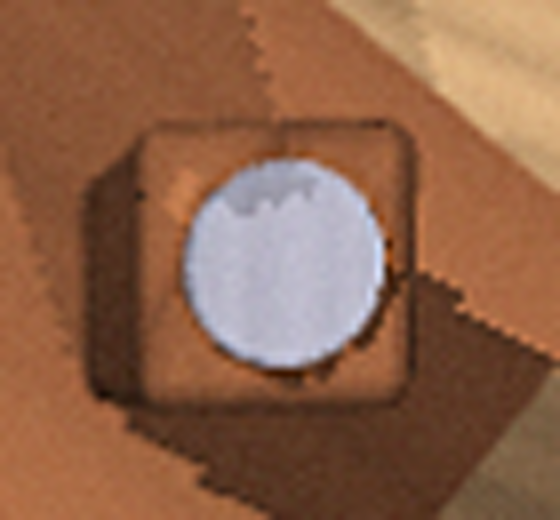

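The handle's flats line up with the tool's closing axis (edges along image x, within 1°). The triangulated cap height is 164 mm against 162 mm expected. I'll go over it and down.

move_arm(
  plan=[0.9, -0.05, 0, 0, 0, 0, 1.75, -0.1, 0, 0, 0, 0, 1.75, -0.1, -0.8, 0, 0, 0, 1.75, -0.1, -1.6, 0, 0, 0, 1.75, -0.1, -2.3, 0, 0, 0, 1.75, -0.1, -2.9, 0, 0, 0, 1.75, -0.1, -3.4, 0, 0, 0, 1.75, -0.1, -3.8, 0, 0, 0, 1.75, -0.1, -3.84, 0, 0, 0],
  grip=85,
)

```text
time_s: 2.33
eef_pos: [0.5251, -0.3567, 0.1075]
eef_rot: [-0.001, 0.981, 0.193, -0.001]
wrist_force: [-0.2, -0.1, 0.6]
opening: 0.994
grasp_force: 0.0
```

move_arm(
  plan=[0, 0, 0, 0, 0, 0, 0, 0, 0, 0, 0, 0, 0, 0, 0, 0, 0, 0, 0, 0, 0, 0, 0, 0, 0, 0, 0, 0, 0, 0, 0, 0, 0, 0, 0, 0, 0, 0, 0, 0, 0, 0, 0, 0, 0, 0, 0, 0],
  grip=15,
)

```text
time_s: 3.32
eef_pos: [0.5271, -0.357, 0.1104]
eef_rot: [0.001, 0.981, 0.194, 0.001]
wrist_force: [-0.3, 0.2, 5.8]
opening: 0.295
grasp_force: 59.0
```

The grip holds at 25 mm on the handle, as expected. I'll lift and travel to over the cam.

move_arm(
  plan=[0, 0, 0.3, 0, 0, 0, 0, 0, 0.8, 0, 0, 0, 0, 0, 1.5, 0, 0, 0, 0, 0, 2.3, 0, 0, 0, 0, 0, 3.1, 0, 0, 0, 0, 0, 3.6, 0, 0, 0],
)

```text
time_s: 4.08
eef_pos: [0.5268, -0.3569, 0.2924]
eef_rot: [0.001, 0.981, 0.194, 0.001]
wrist_force: [0.1, -0.4, -2.0]
opening: 0.297
grasp_force: 58.6
```

move_arm(
  plan=[0.1, 0.8, 0, 0, 0, 0, 0.2, 1.7, 0, 0, 0, 0, 0.3, 2.7, 0, 0, 0, 0, 0.4, 3.7, 0, 0, 0, 0, 0.5, 4.7, 0, 0, 0, 0, 0.6, 5.7, 0, 0, 0, 0, 0.7, 6.7, 0, 0, 0, 0, 0.7, 7.4, 0, 0, 0, 0, 0.7, 7.4, 0, 0, 0, 0, 0.7, 7.4, 0, 0, 0, 0],
)

```text
time_s: 5.32
eef_pos: [0.5614, 0.013, 0.2895]
eef_rot: [0.0, 0.981, 0.194, -0.0]
wrist_force: [-0.1, -0.3, -0.5]
opening: 0.298
grasp_force: 58.9
```

```bash
python3 - <<'E'
from h import *
import pickle
c=cam('wrist','w2.png'); pickle.dump(c,open('w2.pkl','wb')); o=ctrl.get_obs(); print(c['o'],o['eef_pos'],o['wrist_force'],o['torque'])
for n in('scene','side'): pickle.dump(cam(n,n+'2.png'),open(n+'2.pkl','wb'))
E
```

```text
[0.62498083 0.03905922 0.43095548] [0.56147288 0.01252885 0.28941591] [ 1.03324464 -0.2833942  -1.80979768] [ 0.00186988 -0.02171021 -0.04602449]
```

View pics/w2.png

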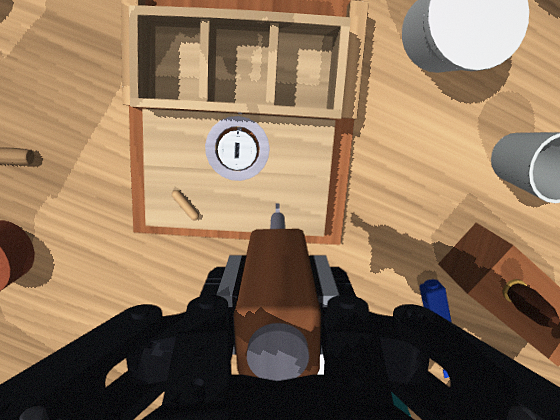

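The wrist view shows the slot at (238,149), nearly vertical in the image, on the white disc, and the blade tip at (277,205) edge-on, so its width runs along tool x. The tray is up-image. The last joint needs room for the clockwise turn, so I'll check that and measure.

```bash
cat >> h.py <<'E'
def slot(c,z=.039,win=None,zt=.039):
    # bright disc -> dark bar nearest its centre
    x0,y0,x1,y1=win; g=cv2.cvtColor(c['img'][y0:y1,x0:x1],cv2.COLOR_BGR2GRAY)
    g=cv2.resize(g,None,fx=4,fy=4,interpolation=cv2.INTER_CUBIC)
    m=(g<110).astype(np.uint8); n,l,st,ce=cv2.connectedComponentsWithStats(m); out=[]
    for i in range(1,n):
        if st[i,4]>60:
            ct=max(cv2.findContours((l==i).astype(np.uint8),0,1)[0],key=cv2.contourArea); r=cv2.minAreaRect(ct)
            b=(cv2.boxPoints(r)+.5)/4-.5+[x0,y0]; W=onz(c,b,z); e1,e2=W[1]-W[0],W[2]-W[1]; L=e1 if np.linalg.norm(e1)>np.linalg.norm(e2) else e2
            out.append((W.mean(0)[:2].round(4),sorted([round(np.linalg.norm(e1)*1e3,1),round(np.linalg.norm(e2)*1e3,1)]),round(np.degrees(np.arctan2(L[1],L[0])),1),b.mean(0).round(1)))
    return out
E
python3 - <<'E'
from h import *
import pickle
w=pickle.load(open('w2.pkl','rb')); s=pickle.load(open('scene2.pkl','rb'))
for o in slot(w,win=(205,117,272,184)): print(o)
print('q',ctrl.get_obs()['q'].round(3))
print('tip pred TCP-0.1: ',proj(w,ctrl.get_obs()['eef_pos']-[0,0,.1]), 'meas xy at z', onz(w,[[277,205]],ctrl.get_obs()['eef_pos'][2]-.1))
print(w['img'][200:216,268:288].astype(int).sum(2)//3)
E
```

```text
(array([0.5876, 0.1012]), [np.float64(2.0), np.float64(5.7)], np.float64(-68.1), array([207.4, 117.6]))
(array([0.5996, 0.0688]), [np.float64(5.9), np.float64(62.5)], np.float64(-70.5), array([241. , 118.7]))
(array([0.5692, 0.0619]), [np.float64(45.1), np.float64(45.9)], np.float64(15.7), array([236.8, 148.4]))
(array([0.5679, 0.0615]), [np.float64(4.0), np.float64(15.7)], np.float64(19.2), array([236.6, 149.9]))
q [-0.189  0.108  1.572 -0.     1.462  0.992]
tip pred TCP-0.1:  [[278.30261084 212.05824884]] meas xy at z [[0.56576273 0.01483943 0.18931967]]
[[185 180 185 191 186 188 192 188 192 191 194 194 193 189 192 188 187 194
  191 194]
 [178 174 176 177 175 175 175 182 189 191 189 191 190 189 193 188 187 190
  192 190]
 [170 168 168 166 168 170 170 170 179 182 183 189 193 191 192 184 188 189
  188 187]
 [170 170 166 166 171 168 164 141 116 121 127 164 191 184 187 186 190 188
  191 187]
 [169 171 170 169 175 169 171 141  68  74  77 118 182 176 178 177 178 172
  179 177]
 [172 169 171 168 176 176 173 136  77  80  85 114 178 167 170 171 168 168
  167 170]
 [175 174 174 179 169 173 174 143  74  80  82 122 183 174 165 170 168 166
  166 165]
 [179 175 178 176 176 180 175 143  67  72  86 127 181 173 168 169 170 167
  169 169]
 [180 178 182 179 179 175 175 153 110 110 131 166 179 178 174 172 173 177
  176 172]
 [180 179 182 178 175 184 181 177 175 175 184 194 184 174 179 175 177 175
  176 175]
 [181 180 181 179 181 181 181 177 167 170 168 174 185 179 178 177 178 177
  177 179]
 [176 178 179 183 180 178 182 175 163 166 165 168 187 184 181 181 183 182
  181 180]
 [175 180 175 181 180 175 160 141 134 132 125 107 143 166 181 180 175 177
  180 177]
 [182 177 180 180 174 134  81  85  86  77  75  64  58  85 143 182 176 173
  176 174]
 [186 186 189 185 140  87  94  95  91  85  80  73  61  53  65 147 189 178
  177 179]
 [187 190 193 173  86  97  98  98  85  88  86  76  69  59  41  80 184 186
  183 184]]
```

The slot measures (0.5679, 0.0615), 4.0 × 15.7 mm at 19.2°, which matches the stated sizes. The last joint sits at 0.99 and turning clockwise raises it towards its limit. The blade is symmetric, so I'll turn the tool half a turn counter-clockwise (176.8°) while moving over the slot.

move_arm(
  plan=[0.03, 0.2, 0, 0, 0, 0.17, 0.06, 0.4, 0, 0, 0, 0.34, 0.09, 0.6, 0, 0, 0, 0.51, 0.12, 0.8, 0, 0, 0, 0.68, 0.13, 0.98, 0, 0, 0, 0.85, 0.13, 0.98, 0, 0, 0, 1.02, 0.13, 0.98, 0, 0, 0, 1.19, 0.13, 0.98, 0, 0, 0, 1.36, 0.13, 0.98, 0, 0, 0, 1.53, 0.13, 0.98, 0, 0, 0, 1.7, 0.13, 0.98, 0, 0, 0, 1.7],
)

```text
schema error: expected 1 to 10 rows
```

move_arm(
  plan=[0.03, 0.2, 0, 0, 0, 0.17, 0.06, 0.4, 0, 0, 0, 0.34, 0.09, 0.6, 0, 0, 0, 0.51, 0.12, 0.8, 0, 0, 0, 0.68, 0.13, 0.98, 0, 0, 0, 0.85, 0.13, 0.98, 0, 0, 0, 1.02, 0.13, 0.98, 0, 0, 0, 1.19, 0.13, 0.98, 0, 0, 0, 1.36, 0.13, 0.98, 0, 0, 0, 1.53, 0.13, 0.98, 0, 0, 0, 1.7],
)

```text
time_s: 6.72
eef_pos: [0.5681, 0.0611, 0.2892]
eef_rot: [-0.0, 0.5, 0.866, -0.0]
wrist_force: [-0.2, 0.4, -1.6]
opening: 0.301
grasp_force: 58.7
```

move_arm(
  plan=[0, 0, -0.1, 0, 0, 0.17, 0, 0, -0.4, 0, 0, 0.34, 0, 0, -0.8, 0, 0, 0.51, 0, 0, -1.2, 0, 0, 0.68, 0, 0, -1.5, 0, 0, 0.85, 0, 0, -1.8, 0, 0, 1.02, 0, 0, -2.1, 0, 0, 1.19, 0, 0, -2.3, 0, 0, 1.36, 0, 0, -2.3, 0, 0, 1.386, 0, 0, -2.3, 0, 0, 1.386],
)

```text
time_s: 7.98
eef_pos: [0.5684, 0.0617, 0.1748]
eef_rot: [0.0, -0.165, 0.986, -0.0]
wrist_force: [-0.5, 0.4, -0.5]
opening: 0.299
grasp_force: 58.7
```

```bash
python3 - <<'E'
from h import *
import pickle
c=cam('wrist','w3.png'); pickle.dump(c,open('w3.pkl','wb')); o=ctrl.get_obs(); print(c['o'],o['eef_pos'],o['q'].round(3),R.from_quat(o['eef_rot'],scalar_first=True).as_matrix().round(4).tolist())
p=proj(c,[[.5679,.0615,.039],o['eef_pos']-[0,0,.1]]); print(p)
u,v=p[0].astype(int); x0,y0=max(0,u-50),max(0,v-50)
print(x0,y0)
cv2.imwrite('pics/w3c.png',cv2.resize(c['img'][y0:y0+110,x0:x0+110],None,fx=5,fy=5,interpolation=cv2.INTER_CUBIC))
for k in slot(c,win=(u-20,v-20,u+20,v+20)): print(k)
E
```

```text
[0.50482022 0.03971879 0.31622055] [0.56856353 0.06185157 0.17497101] [-0.099  0.229  1.669 -0.     1.243 -2.002] [[-0.9454, -0.3259, 0.0011], [-0.3259, 0.9454, -0.0001], [-0.001, -0.0005, -1.0]]
[[277.39263937 197.03435924]
 [277.58290603 210.67069863]]
227 147
(array([0.5679, 0.0616]), [np.float64(4.0), np.float64(17.1)], np.float64(19.1), array([277.5, 197. ]))
(array([0.5806, 0.0655]), [np.float64(4.2), np.float64(9.4)], np.float64(109.0), array([277. , 213.8]))
(array([0.5856, 0.0523]), [np.float64(3.1), np.float64(3.2)], np.float64(18.3), array([258.6, 214.4]))
```

View pics/w3c.png

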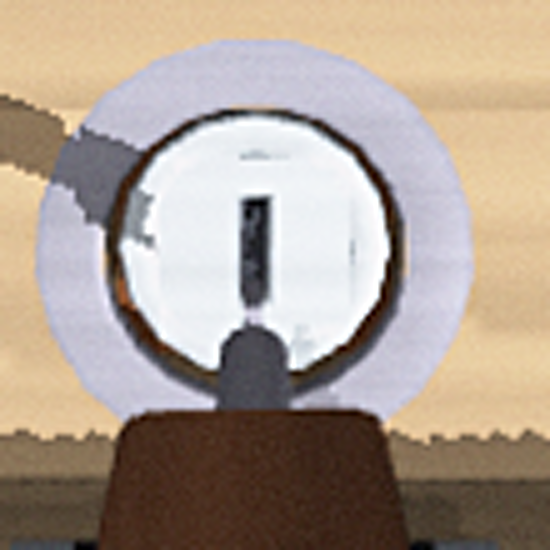

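The reverse view gives the same slot, (0.5679, 0.0616) at 19.1°. The blade is just past its lower end in the crop at (253,315), collinear with the slot within about 0.4 mm. I'll nudge it and descend slowly.

move_arm(
  plan=[-0.006, 0.006, -0.2, 0, 0, 0, -0.006, 0.006, -0.4, 0, 0, 0, -0.006, 0.006, -0.6, 0, 0, 0, -0.006, 0.006, -0.68, 0, 0, 0, -0.006, 0.006, -0.68, 0, 0, 0],
)

```text
time_s: 8.65
eef_pos: [0.5677, 0.0627, 0.14]
eef_rot: [-0.0, -0.167, 0.986, 0.0]
wrist_force: [0.2, -0.4, -1.7]
opening: 0.298
grasp_force: 58.8
```

move_arm(
  plan=[0, 0, -0.02, 0, 0, 0, 0, 0, -0.04, 0, 0, 0, 0, 0, -0.06, 0, 0, 0, 0, 0, -0.08, 0, 0, 0, 0, 0, -0.1, 0, 0, 0, 0, 0, -0.1, 0, 0, 0],
)

```text
time_s: 9.4
eef_pos: [0.5689, 0.0626, 0.1376]
eef_rot: [0.001, -0.167, 0.986, -0.0]
wrist_force: [-2.1, 0.9, 12.9]
opening: 0.298
grasp_force: 60.5
```

Contact came about 5 mm earlier than full depth, so the blade is probably on the disc's face. I'll check.

```bash
python3 - <<'E'
from h import *
import pickle
c=cam('wrist','w4.png'); pickle.dump(c,open('w4.pkl','wb')); o=ctrl.get_obs(); print(o['eef_pos'],o['wrist_force'],o['torque'])
for i in range(3): ctrl.camera('side'); o=ctrl.get_obs(); print(o['eef_pos'],o['wrist_force'])
p=proj(c,[[.5679,.0615,.039],o['eef_pos']-[0,0,.1]]); print(p)
u,v=p[0].astype(int); x0,y0=u-40,v-40; print(x0,y0)
cv2.imwrite('pics/w4c.png',cv2.resize(c['img'][y0:y0+80,x0:x0+80],None,fx=7,fy=7,interpolation=cv2.INTER_CUBIC))
E
```

```text
[0.56886146 0.06259888 0.13762421] [-3.65031145 -0.19876568 11.93488133] [ 0.12036743  0.78199395 -0.02043723]
[0.56887385 0.06261971 0.13764704] [-3.36168388 -0.21518434 11.55706944]
[0.56886095 0.06261717 0.13764655] [-3.30411131 -0.14409219 11.35590454]
[0.56882745 0.06260612 0.13761006] [-3.02695322  0.43087767 11.91685688]
[[276.5111936  208.79901588]
 [277.62100722 210.02807914]]
236 168
```

View pics/w4c.png

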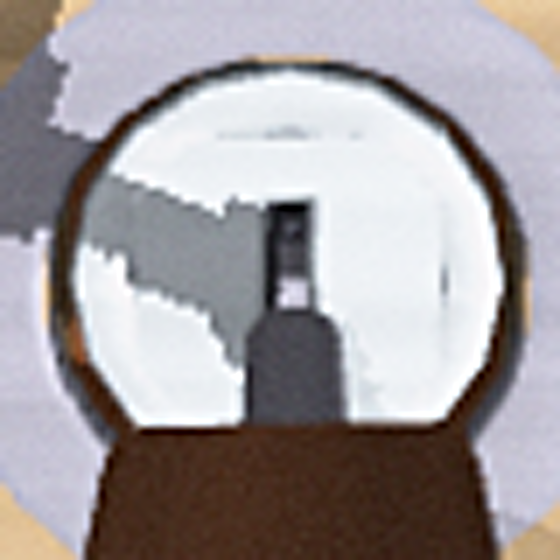

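```bash
python3 - <<'E'
from h import *
import pickle
c=pickle.load(open('w4.pkl','rb')); g=c['img'].astype(int).sum(2)//3
print(g[195:215,270:286])
c=pickle.load(open('w3.pkl','rb')); g=c['img'].astype(int).sum(2)//3
print(g[184:214,270:286])
E
```

```text
[[248 247 244 244 245 247 250 250 250 245 242 243 243 242 243 242]
 [243 244 238 234 204 199 193 182 173 159 162 224 245 242 243 240]
 [133 129 154 203  71  35   0   1   2  23 120 212 247 241 240 241]
 [142 145 136 101  59  23  30  23  23  43 132 215 247 241 240 238]
 [145 145 143 107  68  24  44  58  52  52 126 216 247 241 240 240]
 [149 146 143 111  64  28  59  92  70  52 128 215 248 240 241 240]
 [143 149 147 109  35  30  51  65  30  57 133 222 246 240 238 239]
 [151 149 150 105  30  41  62  53  53  59 140 239 247 242 241 240]
 [146 149 151 108  29  49  87  79  71  80 140 233 248 242 240 240]
 [145 150 145 108  23  42  83  75  72  75 151 235 247 242 241 242]
 [149 148 144 110  27  37  80  80  69  77 135 234 247 244 241 241]
 [148 148 145 109  22  36  73  68  61  71 135 236 248 241 241 242]
 [148 144 139 110  26  48 117 113 110  99 127 236 247 243 241 241]
 [147 150 140 109  19  70 184 199 196 177 135 227 248 243 240 241]
 [142 142 144 102  21  54 169 222 220 197 105 203 247 242 241 240]
 [144 148 135 105   8 100 232 217 216 197 107 197 239 240 240 240]
 [147 144 135 106  20  94 20
[... 1551 characters left out ...]
  54 101 216 246 238 238 238]
 [238 239 239 245 227  64  71  78  74  59 103 213 249 241 241 239]
 [242 241 242 247 233  77  65  74  76  72 123 215 251 243 241 241]
 [241 241 241 246 232 123  62  72  69  88 144 214 248 245 244 241]
 [243 241 243 245 241 183  64  74  77 143 207 225 247 245 244 244]
 [242 241 242 245 243 216 129 146 148 200 248 241 244 243 242 244]
 [239 240 242 241 245 242 215 215 215 232 249 242 241 242 240 239]
 [239 237 240 241 242 233 187 213 211 230 244 241 239 238 239 241]
 [240 241 243 248 251 204 121 197 194 217 250 248 245 240 242 240]
 [242 245 248 245 236 150  78  73  83 115 217 250 249 246 244 241]
 [244 249 245 123  43  59  71  74  67  60  56 125 220 251 248 241]]
```

The blade is in line with the slot across its width, but it sits about 3 mm too far towards the tray and rides on the slot's far end. I'll lift 3 mm, shift back 3 mm along the slot and lower again.

move_arm(
  plan=[0, 0, 0.06, 0, 0, 0, -0.03, -0.012, 0.08, 0, 0, 0, -0.055, -0.024, 0.08, 0, 0, 0, -0.055, -0.024, 0.06, 0, 0, 0, -0.055, -0.024, 0.06, 0, 0, 0, -0.055, -0.024, 0.06, 0, 0, 0],
)

```text
time_s: 10.35
eef_pos: [0.5648, 0.0614, 0.138]
eef_rot: [-0.0, -0.167, 0.986, -0.0]
wrist_force: [-0.0, -1.4, -1.5]
opening: 0.295
grasp_force: 58.7
```

```bash
cat > chk.py <<'E'
from h import *
c=cam('wrist'); o=ctrl.get_obs(); print(o['time_s'],o['eef_pos'],o['wrist_force'],o['torque'],o['q'][5])
p=proj(c,[[.5679,.0615,.039],o['eef_pos']-[0,0,.0986]]); print(p)
g=c['img'].astype(int).sum(2)//3; v=int(p[0][1]); u=int(p[0][0]); print(v-14,u-7); print(g[v-14:v+6,u-7:u+9])
E
python3 chk.py
```

```text
10.4 [0.56482739 0.06138647 0.13805798] [-0.17673249 -0.65113576 -1.88225496] [-0.15263545 -0.02294874  0.02445204] -2.0064557779626235
[[276.09668198 215.16446018]
 [277.44293253 211.12735153]]
201 269
[[150 149 150 139 170 251 248 252 248 246 245 243 246 244 243 244]
 [147 149 149 137 115 106 139 226 220 210 205 222 247 244 242 241]
 [151 146 146 128  85  51  78  98 102 103  99 183 241 244 242 241]
 [151 146 142 130  79  10  47  74  68  59  78 188 242 245 241 241]
 [146 148 142 127  86  23  51  76  83  67  81 181 241 239 241 240]
 [154 150 141 132  85  20  53  77  79  64  68 163 236 233 240 240]
 [143 147 150 132  82  22  54  82  80  72  80 155 227 247 239 240]
 [147 147 147 131  78  21  81 163 146 143 109 149 225 247 242 242]
 [149 148 149 129  85  23 130 234 225 216 161 141 222 244 238 237]
 [148 151 148 132  81  22 122 231 216 208 164 143 216 226 222 231]
 [148 146 148 131  82  24 109 208 202 204 156 154 227 229 229 244]
 [150 149 153 126  82  40  66  96 136 159 125 152 225 231 239 245]
 [146 146 151 125  87  75  74  69  64  68  63  61 115 199 253 249]
 [143 152 138  79  67  75  77  77  73  76  74  67  54 100 224 253]
 [139 145 110  66  72  71  79  76  76  75  71  69  67  59 131 251]
 [149 146  71  66  71  77  76  77  76  75  82  75  69  68  91 196]
 [151 136  54  67  73  76  75  78  75  76  80  71  74  74  75 152]
 [146 129  62  72  71  79  77  77  79  80  76  74  71  75  68 120]
 [125  99  65  74  75  77  80  69  81  77  74  74  68  72  68 123]
 [180 136  55  71  72  70  77  81  79  81  78  73  73  73  69 125]]
```

The blade is now about 1.2 mm too far back and 0.4 mm to one side. I'll correct and lower.

move_arm(
  plan=[0.025, 0, 0, 0, 0, 0, 0.025, 0, 0, 0, 0, 0, 0.025, 0, -0.02, 0, 0, 0, 0.025, 0, -0.04, 0, 0, 0, 0.025, 0, -0.06, 0, 0, 0, 0.025, 0, -0.08, 0, 0, 0, 0.025, 0, -0.08, 0, 0, 0],
)

```text
time_s: 11.28
eef_pos: [0.5662, 0.0614, 0.1342]
eef_rot: [-0.0, -0.167, 0.986, 0.0]
wrist_force: [-0.2, -0.0, -1.3]
opening: 0.297
grasp_force: 58.7
```

```bash
python3 chk.py
```

```text
11.325 [0.56622884 0.06145476 0.13424845] [ 0.0823777  -0.19635052 -1.51765433] [-0.00048084 -0.02319289  0.02120401] -2.006250568614343
[[276.60957158 214.87065754]
 [277.37375219 211.17391094]]
200 269
[[245 244 245 248 239 244 242 250 246 247 248 245 244 244 243 243]
 [244 252 250 230 120 127 172 254 251 248 246 243 242 244 243 244]
 [163 248 236 128 103  94 122 197 185 171 160 155 208 248 242 241]
 [136 139 137 144  99  22  23  35  40  33  38 116 215 247 240 239]
 [141 145 147 146 105  36  43  83  78  69  63 120 215 248 241 240]
 [148 146 145 146 112  38  47  85  81  74  66 120 217 249 240 240]
 [145 151 144 149 110  37  43  76  69  66  58 120 215 246 242 241]
 [142 151 145 142 110  36  43  85  79  77  62 113 211 252 242 239]
 [148 146 148 150 108  36  73 163 154 144  96  85 190 251 243 241]
 [148 144 151 148 111  38 100 220 210 201 155  85 196 253 243 241]
 [148 149 148 146 108  33  54 108 112 151 143  86 203 253 242 242]
 [149 150 152 153 106  36  62 115 142 216 148 101 214 251 244 240]
 [146 145 148 150 103  47  71  97 108 159 118  89 166 238 247 244]
 [145 148 154 136  80  65  77  75  75  73  64  63  96 189 236 247]
 [146 145 136  84  70  71  75  78  75  75  75  66  58  86 206 253]
 [146 143 108  60  68  73  78  76  79  79  73  67  70  56 133 250]
 [141 136  72  64  74  78  78  75  80  78  77  72  70  73  91 193]
 [181 134  66  70  69  75  79  81  76  77  76  74  71  73  73 144]
 [249 124  51  72  70  74  71  73  77  84  75  75  75  74  68 140]
 [240 110  54  66  72  79  77  77  74  72  81  71  73  70  69 136]]
```

The blade is in the slot with no contact force. I'll continue down to the floor.

move_arm(
  plan=[0, 0, -0.02, 0, 0, 0, 0, 0, -0.04, 0, 0, 0, 0, 0, -0.06, 0, 0, 0, 0, 0, -0.06, 0, 0, 0],
)

```text
time_s: 11.82
eef_pos: [0.5668, 0.0614, 0.1327]
eef_rot: [0.001, -0.167, 0.986, -0.0]
wrist_force: [-2.3, 0.9, 8.0]
opening: 0.3
grasp_force: 60.0
```

move_arm(
  plan=[0, 0, 0.03, 0, 0, 0, -0.018, -0.006, 0.03, 0, 0, 0, -0.018, -0.006, 0.0, 0, 0, 0, -0.018, -0.006, -0.015, 0, 0, 0, -0.018, -0.006, -0.015, 0, 0, 0],
)

```text
time_s: 12.45
eef_pos: [0.5663, 0.0612, 0.1326]
eef_rot: [0.001, -0.167, 0.986, -0.0]
wrist_force: [-3.8, 0.3, 12.7]
opening: 0.298
grasp_force: 60.4
```

```bash
python3 chk.py; python3 - <<'E'
from h import *
c=cam('wrist'); cv2.imwrite('pics/w5.png',cv2.resize(c['img'][180:250,240:315],None,fx=8,fy=8,interpolation=cv2.INTER_CUBIC))
E
```

```text
12.5 [0.56630154 0.06119814 0.13256972] [-2.42172729  1.79927986 11.90504262] [0.16858532 0.80861774 0.03536466] -2.0069249547747394
[[277.14648693 215.19703026]
 [277.51193364 210.75435735]]
201 270
[[250 250 247 124 121 169 253 249 249 248 246 243 242 245 242 242]
 [248 248 240 128 108 128 190 207 199 189 174 190 227 246 242 241]
 [135 132 137 119  71  56  78  75  71  59  48 154 229 246 240 241]
 [144 144 144 128  69  27  74  74  75  62  46 166 235 245 241 239]
 [145 145 141 125  84  28  77  82  72  72  64 179 243 242 238 238]
 [147 145 144 130  74  23  73  63  60  50  59 192 243 244 240 240]
 [144 151 151 126  74  53 142 132 119 106  57 193 242 243 241 241]
 [145 149 145 132  72  88 213 209 229 206  50 177 240 245 241 241]
 [149 145 148 127  77  46 108 134 223 201  59 149 234 246 242 240]
 [146 151 153 129  82  40 130 168 218 204  66 166 249 247 242 241]
 [145 149 155 127  83  49 135 192 167 178  74 157 248 251 245 241]
 [146 148 152 122  85  70  70  65  63  65  60  92 181 249 244 243]
 [150 152 135  84  66  75  78  77  74  74  70  63  70 167 242 245]
 [146 137  87  66  74  78  80  77  78  77  70  68  60 134 253 248]
 [144 106  59  67  72  73  74  72  85  73  75  76  66  85 191 253]
 [134  83  64  73  73  78  78  80  76  76  74  74  67  64 136 252]
 [180  64  64  66  81  80  79  77  77  78  79  75  75  72 104 209]
 [254  59  68  71  76  79  71  78  77  77  80  71  69  75 106 218]
 [218  61  67  73  70  72  81  70  79  71  80  73  66  71 105 212]
 [163  61  62  72  77  80  77  78  75  74  76  74  72  71  93 185]]
```

View pics/w5.png

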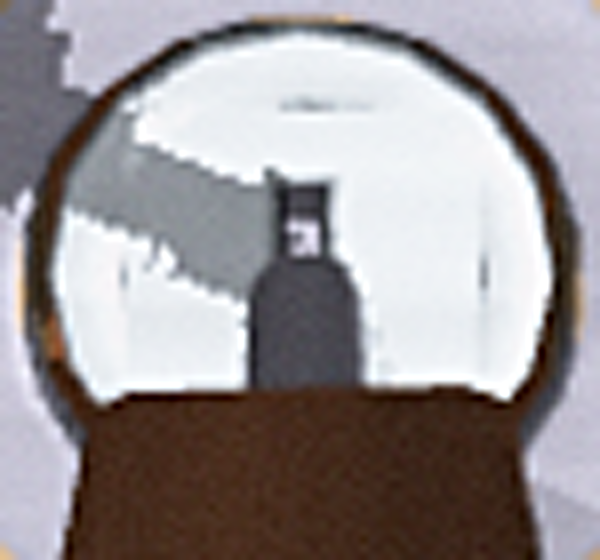

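The blade's light shoulder is at crop (305,235), inside the slot spanning (275–330, 180 and down). Contact height is 132.6 mm, against 132.9 mm predicted for the floor from the grasp height, so the blade is seated. The tip is about 1.6 mm off the tool axis, so I'll turn about the slot centre, easing the press a little.

move_arm(
  plan=[0, 0, 0.015, 0, 0, 0, 0, 0.003, 0.015, 0, 0, -0.1, 0, 0.006, 0.015, 0, 0, -0.2, 0, 0.01, 0.015, 0, 0, -0.3, 0, 0.013, 0.015, 0, 0, -0.4, 0, 0.016, 0.015, 0, 0, -0.5, 0, 0.016, 0.015, 0, 0, -0.5],
)

```text
time_s: 13.42
eef_pos: [0.5664, 0.0617, 0.1327]
eef_rot: [0.001, 0.083, 0.997, -0.0]
wrist_force: [-1.2, -1.0, 7.4]
opening: 0.295
grasp_force: 60.0
```

```bash
cat > st.py <<'E'
from h import *
T=[];F=[]
for i in range(4):
    o=ctrl.get_obs(); T.append(o['torque']); F.append(o['wrist_force']); c=ctrl.camera('wrist')
M=R.from_quat(o['eef_rot'],scalar_first=True).as_matrix()
print(o['time_s'],'tcp',o['eef_pos'].round(4),'F',np.mean(F,0).round(2),'T',np.mean(T,0).round(3),np.std(T,0).round(3),'yaw',round(np.arctan2(-M[1,0],-M[0,0]),3),'tilt',M[:,2].round(4),'q6',o['q'][5].round(3))
E
python3 st.py
```

```text
13.575 tcp [0.5664 0.0617 0.1327] F [-0.96 -0.67  7.61] T [-0.125  0.199  0.028] [0.026 0.02  0.031] yaw -0.165 tilt [ 2.6e-03 -6.0e-04 -1.0e+00] q6 -1.506
```

move_arm(
  plan=[0.002, 0.004, 0, 0, 0, -0.1, 0.003, 0.007, 0, 0, 0, -0.2, 0.005, 0.01, 0, 0, 0, -0.3, 0.007, 0.013, 0, 0, 0, -0.4],
)

```text
time_s: 14.12
eef_pos: [0.5667, 0.0621, 0.1327]
eef_rot: [0.001, 0.28, 0.96, -0.0]
wrist_force: [-1.0, -0.7, 7.7]
opening: 0.298
grasp_force: 60.1
```

```bash
sed -i 's/range(4)/range(8)/; s/T=\[\];/T=[];E=[];/; s/T.append(o\[.torque.\]);/T.append(o["torque"]);E.append(o["joint_efforts"][5]);/' st.py; echo 'print(np.round(E,3), np.round(np.array(T)[:,2],3))'>>st.py; python3 st.py
```

```text
14.475 tcp [0.5666 0.0621 0.1327] F [-0.96 -1.16  7.64] T [-0.312  0.34   0.063] [0.025 0.016 0.029] yaw -0.565 tilt [ 0.0021 -0.001  -1.    ] q6 -1.104
[-0.99  -0.122  0.767  0.271  0.097  0.055  0.047  0.045] [0.048 0.114 0.085 0.049 0.08  0.06  0.059 0.008]
```

Settled joint-6 effort is about 0.045–0.06 N m, which is the free-turning torque. I'll step on and watch for the climb.

move_arm(
  plan=[0.001, 0.002, 0, 0, 0, -0.05, 0.002, 0.003, 0, 0, 0, -0.1, 0.003, 0.005, 0, 0, 0, -0.15, 0.004, 0.006, 0, 0, 0, -0.2],
)

```text
time_s: 15.02
eef_pos: [0.5668, 0.0623, 0.1327]
eef_rot: [0.001, 0.374, 0.928, -0.0]
wrist_force: [-1.1, -1.5, 8.5]
opening: 0.297
grasp_force: 60.2
```

```bash
python3 st.py
```

```text
15.375 tcp [0.5668 0.0623 0.1327] F [-1.26 -1.42  8.16] T [-0.412  0.403  0.082] [0.038 0.037 0.038] yaw -0.765 tilt [ 0.002  -0.0012 -1.    ] q6 -0.904
[-0.448 -0.02   0.424  0.177  0.09   0.069  0.065  0.064] [0.09  0.132 0.116 0.037 0.028 0.053 0.073 0.128]
```

move_arm(
  plan=[0.001, 0.001, 0, 0, 0, -0.05, 0.003, 0.002, 0, 0, 0, -0.1],
)

```text
time_s: 15.68
eef_pos: [0.5669, 0.0624, 0.1327]
eef_rot: [0.001, 0.42, 0.908, -0.0]
wrist_force: [-2.5, -1.6, 7.5]
opening: 0.296
grasp_force: 60.2
```

```bash
python3 st.py
```

```text
16.025 tcp [0.5669 0.0624 0.1326] F [-1.89 -1.36  8.23] T [-0.41   0.459  0.086] [0.029 0.023 0.038] yaw -0.865 tilt [ 0.0018 -0.0012 -1.    ] q6 -0.804
[-0.455 -0.02   0.425  0.177  0.091  0.07   0.065  0.065] [0.127 0.064 0.071 0.046 0.09  0.039 0.095 0.156]
```

move_arm(
  plan=[0.001, 0.001, 0, 0, 0, -0.05, 0.003, 0.002, 0, 0, 0, -0.1],
)

```text
time_s: 16.32
eef_pos: [0.567, 0.0625, 0.1326]
eef_rot: [0.001, 0.465, 0.886, -0.0]
wrist_force: [-2.4, -1.0, 7.9]
opening: 0.301
grasp_force: 60.2
```

```bash
python3 st.py
```

```text
16.675 tcp [0.567  0.0625 0.1327] F [-1.62 -1.53  8.2 ] T [-0.424  0.513  0.075] [0.046 0.014 0.035] yaw -0.964 tilt [ 0.0017 -0.0013 -1.    ] q6 -0.703
[-0.452 -0.018  0.426  0.179  0.093  0.072  0.067  0.066] [0.098 0.082 0.073 0.024 0.012 0.082 0.115 0.11 ]
```

move_arm(
  plan=[0.002, 0.001, 0, 0, 0, -0.05, 0.003, 0.001, 0, 0, 0, -0.1],
)

```text
time_s: 16.98
eef_pos: [0.5671, 0.0626, 0.1327]
eef_rot: [0.001, 0.508, 0.861, -0.0]
wrist_force: [-1.7, -1.0, 8.1]
opening: 0.296
grasp_force: 60.5
```

```bash
python3 st.py
```

```text
17.325 tcp [0.5671 0.0626 0.1327] F [-1.88 -1.08  8.3 ] T [-0.384  0.49   0.105] [0.041 0.034 0.026] yaw -1.064 tilt [ 0.0017 -0.0012 -1.    ] q6 -0.603
[-0.415  0.013  0.455  0.209  0.123  0.102  0.097  0.096] [0.095 0.142 0.108 0.105 0.056 0.095 0.099 0.14 ]
```

Torque is climbing (0.096), so I'll use smaller steps.

move_arm(
  plan=[0.001, 0, 0, 0, 0, -0.02, 0.001, 0.001, 0, 0, 0, -0.04],
)

```text
time_s: 17.62
eef_pos: [0.5671, 0.0626, 0.1326]
eef_rot: [0.001, 0.525, 0.851, -0.0]
wrist_force: [-2.4, -1.3, 8.2]
opening: 0.298
grasp_force: 60.6
```

```bash
python3 st.py
```

```text
17.975 tcp [0.5672 0.0626 0.1327] F [-1.98 -1.43  8.14] T [-0.368  0.497  0.126] [0.03  0.024 0.028] yaw -1.104 tilt [ 0.0017 -0.0012 -1.    ] q6 -0.563
[-0.075  0.095  0.273  0.174  0.139  0.131  0.129  0.129] [0.098 0.179 0.141 0.147 0.116 0.082 0.114 0.132]
```

move_arm(
  plan=[0, 0, 0, 0, 0, -0.01, 0.001, 0, 0, 0, 0, -0.02],
)

```text
time_s: 18.27
eef_pos: [0.5672, 0.0626, 0.1327]
eef_rot: [0.001, 0.533, 0.846, -0.0]
wrist_force: [-1.0, -1.9, 7.7]
opening: 0.297
grasp_force: 60.7
```

```bash
python3 st.py
```

```text
18.625 tcp [0.5672 0.0626 0.1327] F [-1.8  -1.35  8.13] T [-0.382  0.545  0.153] [0.028 0.036 0.032] yaw -1.124 tilt [ 0.0017 -0.0012 -1.    ] q6 -0.543
[0.042 0.128 0.216 0.167 0.15  0.146 0.145 0.145] [0.208 0.181 0.113 0.164 0.113 0.17  0.149 0.128]
```

Torque is 0.145–0.153 N m, in the middle of the tight band. I'll ease the blade off within its play and lift out straight.

move_arm(
  plan=[0, 0, 0.02, 0, 0, 0.05, 0, 0, 0.08, 0, 0, 0.05, 0, 0, 0.18, 0, 0, 0.05, 0, 0, 0.4, 0, 0, 0.05, 0, 0, 0.9, 0, 0, 0.05, 0, 0, 1.6, 0, 0, 0.05, 0, 0, 2.4, 0, 0, 0.05, 0, 0, 3.15, 0, 0, 0.05, 0, 0, 3.15, 0, 0, 0.05],
)

```text
time_s: 19.8
eef_pos: [0.5683, 0.0631, 0.2935]
eef_rot: [0.004, 0.512, 0.859, 0.002]
wrist_force: [0.1, 0.2, -1.5]
opening: 0.298
grasp_force: 59.0
```

```bash
python3 st.py; python3 - <<'E'
from h import *
c=cam('wrist','w6.png')
p=proj(c,[[.5679,.0616,.039]])[0].astype(int); print(p); u,v=p
for k in slot(c,win=(u-12,v-12,u+12,v+12)): print(k)
E
```

```text
20.15 tcp [0.5657 0.0632 0.2873] F [-0.03  0.04 -1.51] T [-0.004  0.003 -0.012] [0.032 0.031 0.039] yaw -1.075 tilt [-2.7e-03  3.0e-04 -1.0e+00] q6 -0.593
[-0.001  0.002  0.003  0.003  0.002  0.002  0.001  0.001] [-0.084  0.018  0.021  0.019 -0.002 -0.003  0.01  -0.072]
[278 175]
(array([0.5675, 0.062 ]), [np.float64(3.9), np.float64(15.5)], np.float64(-50.1), array([278.1, 175. ]))
```

View pics/w6.png

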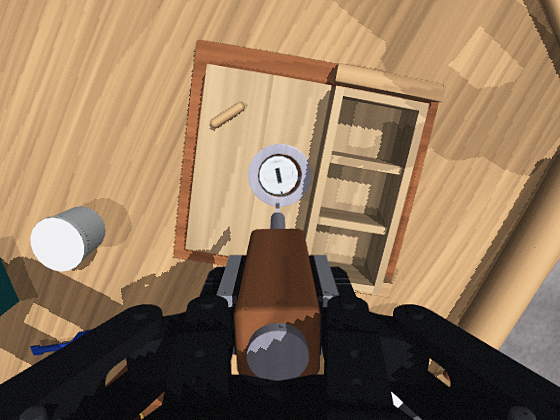

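The slot is now at −50° (disc turned 1.21 rad), and the tray's near wall at (325,180) shows no gap to the panel. The dowel and the rest are undisturbed. I'll return the driver with its original orientation.

move_arm(
  plan=[-0.08, -0.84, 0, 0, 0, -0.168, -0.16, -1.68, 0, 0, 0, -0.336, -0.24, -2.52, 0, 0, 0, -0.504, -0.32, -3.36, 0, 0, 0, -0.672, -0.4, -4.2, 0, 0, 0, -0.84, -0.48, -5.04, 0, 0, 0, -1.008, -0.56, -5.88, 0, 0, 0, -1.176, -0.64, -6.72, 0, 0, 0, -1.344, -0.72, -7.56, 0, 0, 0, -1.512, -0.78, -8.4, 0, 0, 0, -1.678],
)

```text
time_s: 21.5
eef_pos: [0.5271, -0.3581, 0.2883]
eef_rot: [-0.0, 0.982, 0.19, -0.0]
wrist_force: [1.0, -0.0, -1.5]
opening: 0.296
grasp_force: 59.0
```

```bash
sed -i 's/arctan2(-M\[1,0\],-M\[0,0\])/arctan2(M[1,0],M[0,0])/' st.py; python3 st.py
```

```text
21.85 tcp [ 0.5277 -0.3557  0.2886] F [-0.18  0.04 -1.44] T [-0.005  0.004 -0.004] [0.054 0.05  0.031] yaw 0.391 tilt [-2.e-04  6.e-04 -1.e+00] q6 0.401
[-1.213 -0.179  0.769  0.298  0.095  0.023  0.    -0.006] [-0.001  0.001  0.032 -0.061  0.038 -0.023 -0.032  0.013]
```

move_arm(
  plan=[-0.02, -0.025, -0.5, 0, 0, 0, -0.02, -0.025, -1.1, 0, 0, 0, -0.02, -0.025, -1.6, 0, 0, 0, -0.02, -0.025, -2.1, 0, 0, 0, -0.02, -0.025, -2.6, 0, 0, 0, -0.02, -0.025, -3.0, 0, 0, 0, -0.02, -0.025, -3.3, 0, 0, 0, -0.02, -0.025, -3.46, 0, 0, 0, -0.02, -0.025, -3.46, 0, 0, 0],
)

```text
time_s: 23.02
eef_pos: [0.5264, -0.358, 0.1155]
eef_rot: [-0.0, 0.981, 0.193, -0.0]
wrist_force: [-0.3, 0.1, -1.5]
opening: 0.297
grasp_force: 59.0
```

move_arm(
  plan=[0, 0, -0.03, 0, 0, 0, 0, 0, -0.06, 0, 0, 0, 0, 0, -0.09, 0, 0, 0, 0, 0, -0.1, 0, 0, 0, 0, 0, -0.1, 0, 0, 0],
)

```text
time_s: 23.65
eef_pos: [0.5264, -0.358, 0.1108]
eef_rot: [-0.0, 0.981, 0.193, -0.0]
wrist_force: [0.2, 0.0, -0.7]
opening: 0.297
grasp_force: 59.0
```

move_arm(
  plan=[0, 0, -0.015, 0, 0, 0, 0, 0, -0.015, 0, 0, 0],
)

```text
time_s: 23.9
eef_pos: [0.5266, -0.3581, 0.1104]
eef_rot: [0.0, 0.981, 0.193, 0.0]
wrist_force: [0.1, 0.4, 1.2]
opening: 0.299
grasp_force: 59.4
```

move_arm(
  plan=[0, 0, -0.015, 0, 0, 0, 0, 0, 0, 0, 0, 0, 0, 0, 0, 0, 0, 0, 0, 0, 0, 0, 0, 0, 0, 0, 0, 0, 0, 0, 0, 0, 0, 0, 0, 0, 0, 0, 0, 0, 0, 0],
  grip=85,
)

```text
time_s: 24.78
eef_pos: [0.5264, -0.3581, 0.11]
eef_rot: [-0.0, 0.981, 0.193, -0.0]
wrist_force: [0.8, -0.0, -0.3]
opening: 0.997
grasp_force: 0.0
```

move_arm(
  plan=[0, 0, 0.3, 0, 0, 0, 0, 0, 0.9, 0, 0, 0, 0, 0, 1.7, 0, 0, 0, 0, 0, 2.6, 0, 0, 0, 0, 0, 3.6, 0, 0, 0, -0.8, 0, 3.8, 0, 0, 0, -1.75, 0.1, 3.84, 0, 0, 0, -1.75, 0.1, 3.84, 0, 0, 0, -1.75, 0.1, 3.84, 0, 0, 0],
)

```text
time_s: 25.9
eef_pos: [0.4394, -0.3534, 0.3033]
eef_rot: [0.001, 0.981, 0.193, 0.001]
wrist_force: [-0.3, 0.1, 0.6]
opening: 0.995
grasp_force: 0.0
```

```bash
python3 - <<'E'
from h import *
import pickle
def cap(c,x0,y0,x1,y1):
    h=cv2.cvtColor(c['img'][y0:y1,x0:x1],cv2.COLOR_BGR2HSV); m=((h[...,1]<70)&(h[...,2]>130)).astype(np.uint8)
    n,l,st,ce=cv2.connectedComponentsWithStats(m); i=1+np.argmax(st[1:,4]); return ce[i]+[x0,y0],st[i]
s=cam('scene'); w=cam('wrist'); a,_=cap(s,150,268,172,287); u,v=proj(w,[[.526,-.357,.162]])[0].astype(int); b,sb=cap(w,u-25,v-25,u+25,v+25)
print(tri(s,a,w,b),a,b,sb)
s0=pickle.load(open('scene0.pkl','rb')); d=cv2.absdiff(s['img'],s0['img']).max(2); d=cv2.morphologyEx((d>45).astype(np.uint8),cv2.MORPH_OPEN,np.ones((3,3)))
n,l,st,ce=cv2.connectedComponentsWithStats(d); print([x.tolist() for x in st[1:] if x[4]>15])
o=ctrl.get_obs(); print(o['time_s'],o['wrist_force'],o['opening'])
E
```

```text
(array([ 0.52565989, -0.35787566,  0.16349639]), np.float64(0.0006126522625245788)) [158.89285714 276.53571429] [327.98787879  94.09090909] [ 15  15  25  25 495]
[[0, 0, 119, 72, 3572], [49, 0, 137, 103, 5925], [195, 0, 46, 71, 1599], [258, 0, 6, 12, 63], [215, 0, 76, 131, 2848], [192, 11, 10, 8, 61], [111, 35, 5, 6, 28], [189, 56, 12, 12, 80], [0, 82, 47, 31, 513], [119, 83, 17, 10, 104], [121, 98, 16, 12, 104], [76, 100, 10, 5, 34], [73, 112, 85, 103, 4724], [0, 115, 16, 17, 191], [0, 135, 54, 77, 2132], [136, 138, 20, 8, 115], [204, 157, 17, 9, 108], [191, 163, 50, 30, 888], [0, 194, 66, 71, 1780], [180, 194, 41, 23, 397], [115, 211, 6, 11, 40], [129, 210, 9, 12, 55], [157, 210, 5, 5, 21], [139, 220, 12, 6, 60], [94, 236, 23, 13, 160], [205, 238, 9, 7, 32], [0, 240, 88, 79, 3018], [140, 243, 19, 34, 424], [212, 244, 9, 5, 33], [160, 262, 38, 17, 337], [203, 269, 7, 4, 24], [0, 277, 120, 79, 2776], [120, 281, 33, 15, 313], [133, 315, 16, 10, 106]]
26.0 [-0.1403408  -0.09692422  0.16735034] 0.9971790134978106
```

The screwdriver's cap is back at its start position within 1 mm (height 163.5 mm), and the image differences fit the arm and its shadow. I'm handing in.

```bash
python3 -c "
from bench import ctrl
print(ctrl.hand_in())"
```

```text
the job is handed in; nothing more can be done
None
```

The job is handed in: the tray is drawn up against the panel with the cam tight at about 0.15 N m, and the screwdriver stands upright in its own hole, with nothing else seen to have moved (about 26 s used).

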